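# Crank the cam press onto its dwell to hold the ice mould shut

## Task

Two identical cam presses stand on the bar cart; one of them holds the blue ice-sphere mould. Turn that press's crank counter-clockwise, seen from above, until the follower rests fully out on the cam's flat dwell with the crank knob over the red arc on the marble, so the mould stays clamped upright in its place, then let go. Leave the empty press's crank, the siphon, the coupe and the lemon squeezer as they are.

Things in the scene. Friction and masses are not known exactly. Their poses are not given: they have to be found in the camera images.
- crank (a joint): Crank and cam of the press that holds the mould, on an upright shaft; rad, counter-clockwise from above; starts at -0.1 to 0.9, stops at -0.2 and 4.6. Follower is in up to 1.0, rises until 1.9, is out on the dwell 1.9 to 2.9 (middle 2.4: arm points away from the mould, knob over the red arc), then falls back. Released on the rise it springs back; on the dwell it stays. Takes under 10 N at the knob.
- follower (a joint): Sliding follower of that press: steel rod with a brass roller on the cam and a black pad towards the mould. Value in m: 0 with the cam's low side, 0.010 fully out on the dwell, where the pad presses the mould lightly against the brass jaw.
- knob_grip (a point): On the axis of the loaded press's crank knob, half-way up. Dark wooden upright round knob, 24 mm diameter, 82 to 122 mm above the teak board (this point at 104 mm), free to spin on its pin, 60 mm from the shaft on a flat brass arm whose top is at 80 mm. Apart from the shaft cap (83 mm) all else on the press is lower than 80 mm.
- cam_axis (a point): On the shaft axis of the loaded press, at the height of the knob's grip point; x axis points from the shaft to the mould, z up. White marble base 238 by 104 by 10 mm; the mould stands 100 mm from the shaft along x; a red arc on the base, 64 mm from the shaft on the other side, 0.8 rad long, marks the dwell. Steel cam under the arm, nose opposite to the arm.
- mould_center (a point): Blue silicone ice-sphere mould, round, 60 mm diameter with a seam ring and a filling spout, 62 mm high, 0.18 kg, loose on the marble between pad and jaw; the point is at the sphere's centre, 28 mm above its flat foot; z is up.
- spare_knob_grip (a point): Same point on the knob of the identical, empty press (not to be turned).
- siphon: Bystander: glass soda siphon with steel head and black trigger lever, 100 mm diameter, 290 mm high, origin under its centre; loose.
- coupe: Bystander: green glass coupe, 94 mm diameter, 122 mm high, origin under its foot; loose.
- squeezer: Bystander: steel lemon squeezer lying down, bowl 70 mm diameter and 44 mm high, two handles reaching 180 mm along its -x; origin under the bowl; loose.
There are look-alikes about, which are no part of the job. Leave any orange, pink or white look-alike of the part that bears mould_center alone.

How it is judged:
By the outcome, as a careful person would: the job done as asked, in the order asked, and still so for the second after the job is handed in, with the robot touching nothing.
It also fails if it takes over 38 s, if anything falls off the work surface, if the arm or the gripper's body presses on something with over 40 N, if the wrist force passes 120 N, or if a joint passes its speed limit or range.

## Robot

A 7-joint arm with a two-finger parallel gripper is mounted at the origin on the work surface. World frame = base frame: x ahead of the robot, y to its left, z up, the work surface at z = 0. Lengths are in m, angles in rad, forces in N, time in s.
With the tool pointing down it reaches from about 0.4 to 0.85 m from the base axis. Payload 10.4 kg.
Tool frame: the origin (TCP) lies at the very end of the fingers, on their centre line; the grasp point (between the pads) lies 19 mm behind it; z points along the fingers, y is the line along which they close (so a half turn about z gives the same grasp; the last joint's range is limited). The gripper opens to 85 mm and grips with 20 to 120 N. Pads are 22 mm wide; open, the fingers measure 114 mm over their backs; the gripper's body (76 mm by 85 mm) begins 54 mm behind the grasp point. The pads swing forward as they close: fully open they stand 13 mm farther back than shut.
Start: joints at [-1.204, 0.332, -0.065, 1.46, 0.022, 1.35, -0.088], TCP at [0.237, 0.578, 0.231] pointing down, gripper open.
Joint ranges: [-2.6, 2.6], [-0.5, 2.12], [-1.47, 1.34], [0.16, 2.42], [-1.27, 4.41], [0.06, 2.06], [-2.6, 2.6]. Speed limits (rad/s): [2.22, 2.22, 2.79, 2.79, 3.14, 3.14, 3.14].

## Interface

Orientations are given as [roll, pitch, yaw] about the fixed x, y, z axes, in that order (R = Rz(yaw) Ry(pitch) Rx(roll)).
In Python, from bench import r, imaging gives the robot as it stands.
- The arm moves only by the shell command python3 -m handwheel 'ROWS' [OPENING] [FORCE]. ROWS is JSON, one flat list of numbers, 4 for each row, row after row: the shift along the tool's x, y, z in mm, then the turn about the tool's z in rad. A call has 1 to 10 rows; each row shifts and turns the commanded pose from where the row before left it, along the tool's axes as they then stand; what a row does not reach is not made up. A row lasts 1/10 s, in which the tool goes at most 50 mm and 8.59 degrees, less where a joint would pass 70% of its speed; a pose out of reach is approached as far as the arm can. A call is refused whole if a number of a shift passes 50 or a number of a turn 0.15, either way. A call with a gripper value outside its range is refused whole. OPENING is the opening, from 0 (shut) to 1 (fully open), set as the call begins (- or left out, the last holds). The fingers move at their own pace and stop on an object; FORCE is the grip in N (left out, the last holds). Time passes only in rows, so rows that do not move let the fingers close. It gives the time, the measured TCP pose, the force, the opening and the grip force at its end, in the units of the state.
- r.state(): the state, without advancing time (a new reading comes with each control period).
- imaging.grab_frame(name): name is "scene" or "top" or "wrist"; returns the picture (420x560x3 uint8, red, green, blue); there is no depth.
- imaging.camera_model(name): a dict with "camera_matrix" (3x3 intrinsics, pixels), "position" and "rotation" of the camera in the world. Camera axes: x right, y down, z forward; pixel columns grow to the right and rows downward; lengths in m; the calibration is good to about 2 mm. The wrist camera is an equidistant fisheye: a pixel r from the principal point sees the ray r / f radians off the axis. A picture is of the moment at which its call begins: read the wrist's pose just before it. camera_model takes no time and is no camera call; for the wrist camera it gives the pose at the moment of the call.
- r.close_job(): hands the job in; it is judged then, once.
Trained networks look in the newest picture that a camera, given by its name, has taken for a name from the list of things; names that differ only in an ending like _2 or _b are one class to them, and where a whole thing is asked for, a point or a joint stands for the part that bears it (a point fixed in the world has none). Each returns a list of dicts, best first, with "conf" (0 to 1); they miss things now and then, are a little off and sometimes report something else, mostly with a low value. They report only what shows in the picture. A call takes as long as a camera call. They do not tell look-alikes from the thing itself.
- imaging.recognise(camera, thing): "bbox" ([left, top, width, height] as shares, 0 to 1, of the picture: columns of its width, rows of its height, round what is visible of it).
- imaging.tip_of(camera, thing): "position" ([column, row] as shares, 0 to 1, of the picture: columns of its width, rows of its height: a listed point, or the origin of a listed thing).
The state is a dict: "clock": time; "joints": joint angles; "joint_vel": joint speeds; "effort": joint torques, N m; "tool_pos": TCP position; "orientation": TCP orientation; "force": force on the tool from outside, world axes, zero at the start; "ft_torque": the same for the moment, N m; "grip_width": opening from 0.0 (shut) to 1.0 (fully open); "gripper_force": force on a finger pad.
Only numpy, scipy, OpenCV 4.12 (cv2) and the standard library are available. Lean on these libraries where they do the work, as an engineer would, in place of code of your own. Each camera call takes 0.05 s, during which the arm holds its last target. There are 200 camera calls.

## Working session

There is one attempt and no reset: what is moved stays moved. The work goes in short steps, Python scripts to look and compute and a shell command to move; the robot and the scene stay as the last step left them, time stands still between calls to the robot, and variables do not carry over. Pictures are saved under pics/ and viewed, at most 10 in all, crops included, and the job is handed in when it is done.

```bash
mkdir -p pics; python3 - <<'E'
from bench import r, imaging
import cv2, numpy as np
s=r.state(); print(s['clock'],s['tool_pos'],s['orientation'])
for c in ("scene","top"):
    im=imaging.grab_frame(c); cv2.imwrite(f"pics/{c}0.png",im[:,:,::-1])
    m=imaging.camera_model(c); print(c,np.round(m['camera_matrix'],1).tolist(),np.round(m['position'],3),np.round(m['rotation'],3).tolist())
    for t in ("knob_grip","cam_axis","mould_center","spare_knob_grip"):
        print(t,[(np.round(np.array(d['position'])*[560,420],1).tolist(),round(d['conf'],2)) for d in imaging.tip_of(c,t)])
print(r.state()['clock'])
E
```

```text
0.0 [0.23736316 0.57775653 0.2305168 ] [-3.14014805e+00  8.74533261e-05  2.75181009e+00]
scene [[485.6, 0.0, 282.2], [0.0, 485.6, 214.7], [0.0, 0.0, 1.0]] [1.313 0.116 1.098] [-2.548, 0.005, 1.758]
knob_grip []
cam_axis [([361.4, 172.2], 0.98), ([383.7, 170.7], 0.24)]
mould_center [([370.9, 212.5], 0.91), ([415.7, 247.8], 0.78), ([299.9, 210.9], 0.73), ([416.8, 200.8], 0.61)]
spare_knob_grip [([246.7, 166.0], 0.42)]
top [[404.2, 0.0, 271.7], [0.0, 404.2, 214.4], [0.0, 0.0, 1.0]] [0.482 0.005 1.314] [-3.025, -0.005, -1.595]
knob_grip [([195.8, 267.6], 0.46), ([207.1, 239.2], 0.39)]
cam_axis [([218.4, 263.7], 0.57)]
mould_center [([262.7, 231.0], 0.85), ([169.8, 216.0], 0.71), ([205.5, 238.7], 0.61), ([163.8, 265.1], 0.61), ([206.1, 198.7], 0.57)]
spare_knob_grip [([309.9, 247.8], 0.42)]
0.5
```

```bash
ls; python3 -c "
import cv2
for c in ('scene','top'):
    cv2.imwrite(f'pics/{c}0b.png',cv2.resize(cv2.imread(f'pics/{c}0.png'),(800,600),interpolation=2))"
```

```text
pics
```

View pictures.

View pics/scene0b.png

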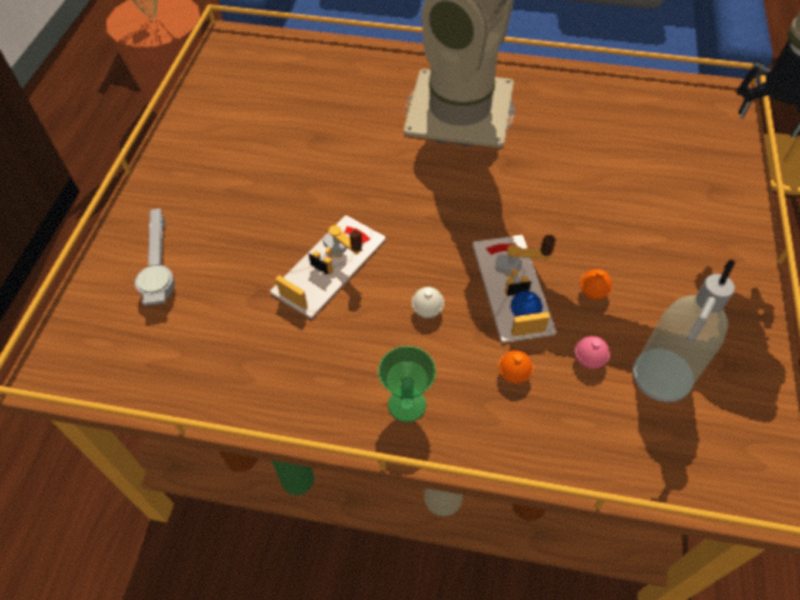

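View pics/top0b.png

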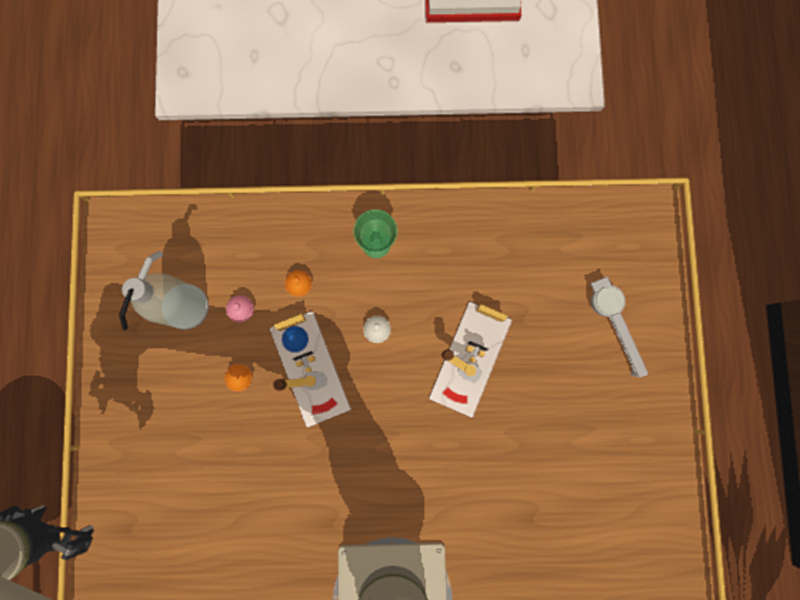

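Top view (800×600): the loaded press has the blue mould at (295,339), shaft about (316,379), knob (280,384) and red arc (323,406). The empty press's knob is at (448,355). Possible confusions are the knobs at (280,384) and (448,355), and the orange balls (238,377) and (298,283), pink (240,307) and white (376,328). I choose the press with the blue mould and knob (280,384), and check it in a crop.

```bash
cat > h.py <<'E'
import numpy as np, cv2
from scipy.spatial.transform import Rotation as R
def ray(m,px,fish=False):
    K=np.array(m['camera_matrix']); u=(np.array(px)-K[:2,2])/[K[0,0],K[1,1]]
    if fish:
        t=np.linalg.norm(u); d=np.r_[np.sin(t)*u/max(t,1e-9),np.cos(t)]
    else: d=np.r_[u,1]
    q=np.array(m['rotation'],float); Rm=q if q.shape==(3,3) else R.from_euler('xyz',q).as_matrix()
    return np.array(m['position']),Rm@d
def at(m,px,z,fish=False):
    p,d=ray(m,px,fish); return p+d*(z-p[2])/d[2]
E
python3 - <<'E'
from bench import r, imaging
from h import *
mt=imaging.camera_model('top'); ms=imaging.camera_model('scene')
f=.7
K=at(mt,(280*f,384*f),.118);S=at(mt,(316*f,379*f),.083);M=at(mt,(295*f,339*f),.045);A=at(mt,(323.5*f,406*f),.01)
Ks=at(ms,(547.5*f,243*f),.112);Ms=at(ms,(525*f,303*f),.045);As=at(ms,(500*f,248*f),.01)
for n,v in zip(('K','S','M','A','Ks','Ms','As'),(K,S,M,A,Ks,Ms,As)): print(n,v.round(4))
for n,c in dict(pink=(240,307,.03),or1=(298,283,.03),or2=(238,377,.03),white=(376,328,.03)).items(): print(n,at(mt,(c[0]*f,c[1]*f),c[2]).round(3))
print(np.linalg.norm((K-S)[:2]),np.linalg.norm((M-S)[:2]),np.linalg.norm((A-S)[:2]),np.linalg.norm((M-A)[:2]))
d=(M-A)[:2]; a=np.arctan2(d[1],d[0]); k=(K-S)[:2]; b=np.arctan2(k[1],k[0]); print('axis yaw',a,'arm',b,'crank',b-a-np.pi+2.4)
im=cv2.imread('pics/top0.png'); cv2.imwrite('pics/crop0.png',cv2.resize(im[200:310,150:290],None,fx=5,fy=5,interpolation=2))
E
```

```text
K [0.4672 0.2219 0.118 ]
S [0.4753 0.1522 0.083 ]
M [0.5634 0.2019 0.045 ]
A [0.4149 0.1448 0.01  ]
Ks [0.4736 0.2209 0.112 ]
Ms [0.5664 0.1976 0.045 ]
As [0.4171 0.1392 0.01  ]
pink [0.639 0.327 0.03 ]
or1 [0.69  0.197 0.03 ]
or2 [0.484 0.33  0.03 ]
white [0.585 0.024 0.03 ]
0.0701666273700245 0.10116305502796454 0.060930064859070265 0.15917096847685927
axis yaw 0.36704855782659224 arm 1.6874507756339692 crank 0.5788095642175837
```

View pics/crop0.png

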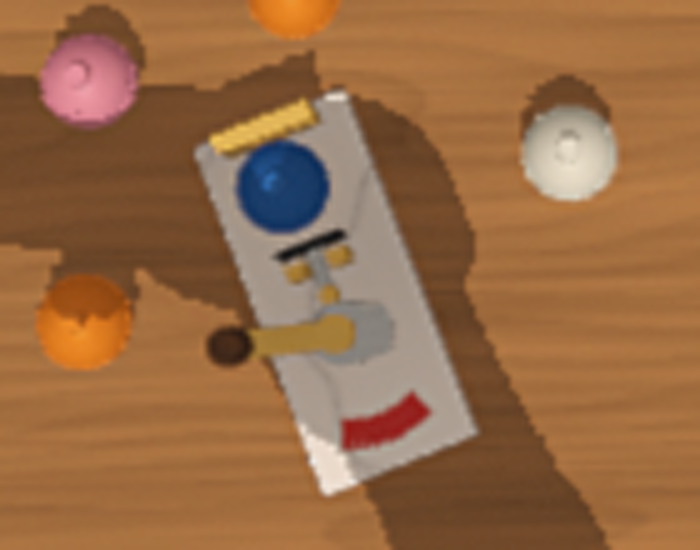

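The crop confirms it: a blue mould between pad and jaw at (283,186), the knob at (229,346), cap about (341,330) and red arc (388,422), with an orange ball at (84,322). The knob is near (0.467,0.222), the shaft near (0.474,0.163) and crank is about 0.56. I'll go above it now.

```bash
python3 -m handwheel '[-35,-24,0,0,-35,-24,0,0,-35,-24,0,0,-35,-24,0,0,-35,-24,0,0,-35,-24,0,0,-35,-24,0,0,-35,-24,0,0,-35,-24,0,0,-35,-24,0,0]' 1 20; python3 -m handwheel '[0,0,0,0]'
python3 - <<'E'
from bench import r, imaging
from h import *
s=r.state(); m=imaging.camera_model('wrist'); im=imaging.grab_frame('wrist')
print(s['clock'],s['tool_pos'],s['orientation'],s['force'],np.round(m['position'],3),np.round(m['camera_matrix'],1).tolist())
cv2.imwrite('pics/w1.png',cv2.resize(im[:,:,::-1],(800,600),interpolation=2))
for t,z in (("knob_grip",.104),("cam_axis",.104),("mould_center",.038)):
    print(t,[(np.round(np.array(d['position'])*[800,600]).tolist(),round(d['conf'],2),at(m,np.array(d['position'])*[560,420],z,True).round(4).tolist()) for d in imaging.tip_of('wrist',t)])
E
```

```text
clock: 1.5
tool_pos: [0.4708, 0.2216, 0.2316]
orientation: [3.141, 0.0, 2.752]
force: [-0.3, 0.6, 0.1]
grip_width: 0.998
gripper_force: 0.0
clock: 1.6
tool_pos: [0.4732, 0.2172, 0.2317]
orientation: [-3.141, 0.002, 2.743]
force: [-0.1, 0.9, -0.7]
grip_width: 0.998
gripper_force: 0.0
1.6 [0.47318095 0.21720665 0.23170006] [-3.14103227e+00  2.08088448e-03  2.74299333e+00] [-0.09041928  0.85398427 -0.72690542] [0.409 0.244 0.375] [[325.2, 0.0, 279.0], [0.0, 325.2, 209.5], [0.0, 0.0, 1.0]]
knob_grip [([403.0, 270.0], 0.7, [0.4649, 0.2232, 0.104])]
cam_axis []
mould_center [([529.0, 224.0], 0.96, [0.4818, 0.3181, 0.038]), ([250.0, 453.0], 0.89, [0.5797, 0.026, 0.038]), ([585.0, 390.0], 0.84, [0.6346, 0.3221, 0.038]), ([468.0, 483.0], 0.73, [0.6827, 0.1968, 0.038]), ([420.0, 378.0], 0.56, [0.565, 0.1969, 0.038])]
```

View pics/w1.png

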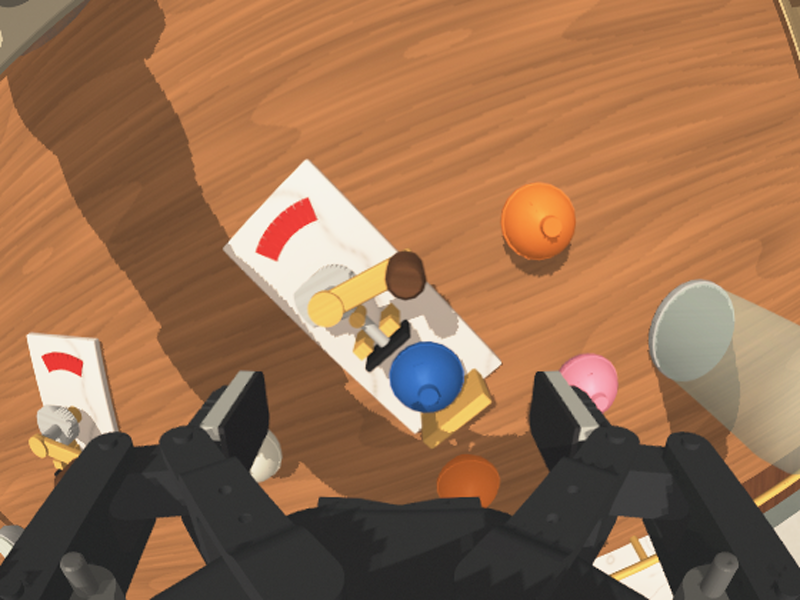

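The wrist view shows the blue mould at (427,377), the knob at (406,274), the cap at (325,309) and the arc middle at (287,229).

```bash
python3 - <<'E'
from bench import r, imaging
from h import *
m=imaging.camera_model('wrist');f=.7
P={n:at(m,(u*f,v*f),z,True) for n,(u,v,z) in dict(K=(406,274,.108),S=(325,309,.083),A=(287,229,.01),M=(427,377,.04),c1=(307,160,.01),c2=(225,248,.01),c3=(501,362,.01)).items()}
for n,v in P.items(): print(n,v.round(4))
D=lambda a,b:(P[a]-P[b])[:2]; an=lambda v:np.arctan2(v[1],v[0])
print([round(float(np.linalg.norm(D(*p))),4) for p in ('KS','MS','AS')],an(D('M','A')),an(D('c3','c1')),an(D('c1','c2'))-np.pi/2,an(D('K','S')))
s=r.state(); print(s['tool_pos'],s['orientation'],s['clock'])
E
```

```text
K [0.4627 0.2314 0.108 ]
S [0.4698 0.1712 0.083 ]
A [0.4131 0.1501 0.01  ]
M [0.5613 0.2108 0.04  ]
c1 [0.3692 0.1874 0.01  ]
c2 [0.4056 0.0939 0.01  ]
c3 [0.5873 0.2718 0.01  ]
[0.0606, 0.0997, 0.0605] 0.3881253645548084 0.3693180290424683 0.37099649040001914 1.6872104613095316
[0.46942089 0.22427463 0.23130049] [ 3.14124326e+00 -4.30953725e-04  2.75332144e+00] 1.8
```

```bash
python3 -m handwheel '[3,-1,28,0,0,0,29,0,0,0,29,0,0,0,29,0,0,0,28,0,0,0,0,0,0,0,0,0]' 1 20; python3 -m handwheel '[0,0,0,0,0,0,0,0,0,0,0,0,0,0,0,0,0,0,0,0,0,0,0,0,0,0,0,0,0,0,0,0]' 0 30
```

```text
clock: 2.5
tool_pos: [0.4665, 0.2243, 0.0888]
orientation: [-3.141, -0.0, 2.753]
force: [0.5, -0.2, 0.0]
grip_width: 1.002
gripper_force: 0.0
clock: 3.3
tool_pos: [0.4672, 0.2236, 0.0889]
orientation: [3.141, 0.0, 2.752]
force: [-1.4, -0.9, 5.4]
grip_width: 0.27
gripper_force: 30.0
```

```bash
python3 - <<'E'
import numpy as np
y=2.752; T=np.array([[np.cos(y),np.sin(y)],[np.sin(y),-np.cos(y)]])
t=np.linspace(1.685,3.51,21); p=60*np.c_[np.cos(t),np.sin(t)]
print(np.round(np.diff(p@T.T,axis=0),1).tolist())
E
```

```text
[[4.7, -2.9], [4.4, -3.3], [4.1, -3.7], [3.7, -4.0], [3.3, -4.3], [2.9, -4.6], [2.5, -4.9], [2.0, -5.1], [1.6, -5.2], [1.1, -5.4], [0.6, -5.4], [0.1, -5.5], [-0.4, -5.5], [-0.9, -5.4], [-1.4, -5.3], [-1.9, -5.1], [-2.3, -5.0], [-2.8, -4.7], [-3.2, -4.5], [-3.6, -4.1]]
```

```bash
python3 -m handwheel '[4.7,-2.9,0,0,4.4,-3.3,0,0,4.1,-3.7,0,0,3.7,-4,0,0,3.3,-4.3,0,0,0,0,0,0]'
```

```text
clock: 3.9
tool_pos: [0.4405, 0.2143, 0.0888]
orientation: [3.141, -0.0, 2.752]
force: [-1.8, 0.4, 9.0]
grip_width: 0.267
gripper_force: 30.3
```

```bash
python3 -m handwheel '[2.9,-4.6,0,0,2.5,-4.9,0,0,2,-5.1,0,0,1.6,-5.2,0,0,1.1,-5.4,0,0,0,0,0,0]'; python3 -m handwheel '[0.6,-5.4,0,0,0.1,-5.5,0,0,-0.4,-5.5,0,0,-0.9,-5.4,0,0,-1.4,-5.3,0,0,0,0,0,0]'
```

```text
clock: 4.5
tool_pos: [0.4218, 0.1952, 0.0888]
orientation: [3.14, -0.0, 2.752]
force: [-2.6, 2.5, 8.5]
grip_width: 0.271
gripper_force: 30.3
clock: 5.1
tool_pos: [0.4131, 0.1686, 0.0887]
orientation: [-3.141, -0.001, 2.752]
force: [-4.3, -1.1, 11.7]
grip_width: 0.273
gripper_force: 31.0
```

```bash
python3 -m handwheel '[-1.9,-5.1,0,0,-2.3,-5,0,0,-2.8,-4.7,0,0,-3.2,-4.5,0,0,-3.6,-4.1,0,0,0,0,0,0,0,0,0,0]'
python3 - <<'E'
from bench import r, imaging
from h import *
im=imaging.grab_frame('top'); cv2.imwrite('pics/top2.png',cv2.resize(im[200:310,150:290,::-1],None,fx=5,fy=5,interpolation=2))
im=imaging.grab_frame('wrist'); cv2.imwrite('pics/w2.png',cv2.resize(im[:,:,::-1],(800,600),interpolation=2))
E
```

```text
clock: 5.8
tool_pos: [0.4173, 0.1413, 0.0887]
orientation: [-3.141, -0.0, 2.751]
force: [-1.9, -2.6, 12.8]
grip_width: 0.268
gripper_force: 31.0
```

View pics/w2.png

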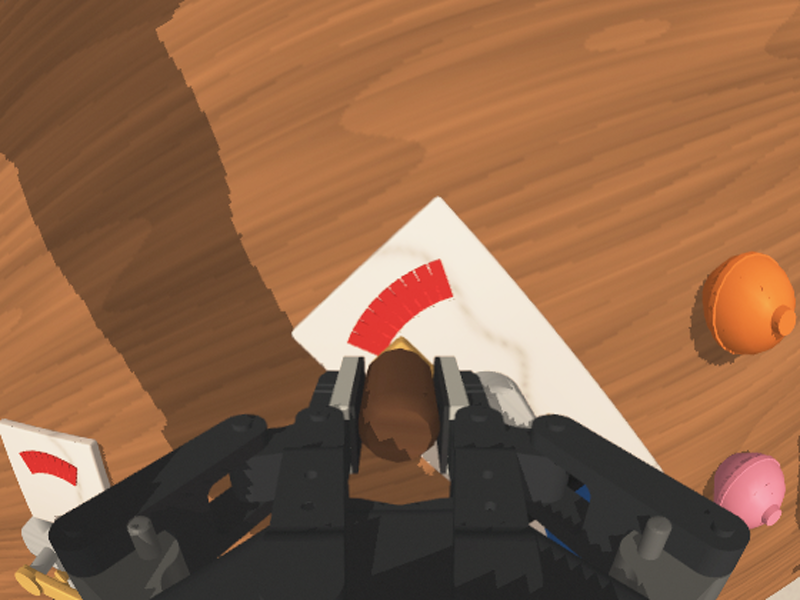

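The knob is still held between the pads at (400,400), with the red arc just beyond it (400,305). I'll release, rise and check.

```bash
python3 -m handwheel '[0,0,0,0,0,0,0,0,0,0,0,0,0,0,0,0,0,0,0,0]' 0.7; python3 -m handwheel '[0,0,-25,0,0,0,-35,0,0,0,-40,0,0,0,-40,0,0,0,0,0,0,0,0,0,0,0,0,0]'
python3 - <<'E'
from bench import r, imaging
from h import *
m=imaging.camera_model('wrist'); im=imaging.grab_frame('wrist'); cv2.imwrite('pics/w3.png',cv2.resize(im[:,:,::-1],(800,600),interpolation=2))
print(np.round(m['position'],4).tolist(), np.array(m['rotation']).tolist())
for t,z in (("knob_grip",.104),("cam_axis",.104)): print(t,[(round(d['conf'],2),at(m,np.array(d['position'])*[560,420],z,True).round(4).tolist()) for d in imaging.tip_of('wrist',t)])
E
```

```text
clock: 6.4
tool_pos: [0.4176, 0.1419, 0.0881]
orientation: [-3.141, -0.0, 2.752]
force: [-0.2, -0.6, -0.5]
grip_width: 0.694
gripper_force: 0.0
clock: 7.1
tool_pos: [0.4172, 0.1418, 0.2271]
orientation: [-3.14, -0.001, 2.752]
force: [-0.1, -0.4, -0.5]
grip_width: 0.704
gripper_force: 0.0
[0.3531, 0.1682, 0.3702] [2.8644520622251273, 0.0022140790251290454, 1.1815367370793182]
knob_grip [(0.58, [0.4171, 0.1381, 0.104])]
cam_axis [(0.68, [0.4743, 0.1667, 0.104])]
```

View pics/w3.png

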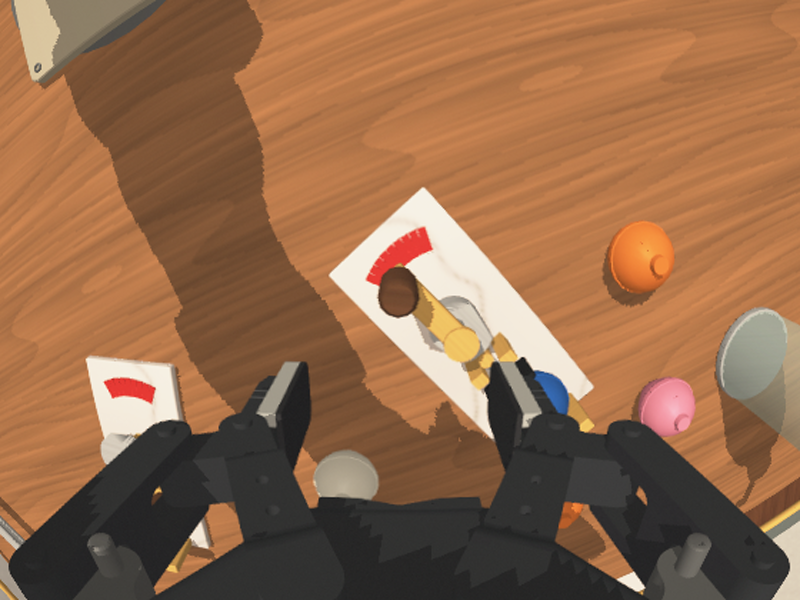

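The knob stayed over the arc after release: knob (398,291), cap (463,340). That puts crank at about 2.4. I'll back off and check the mould and the bystanders.

```bash
python3 -m handwheel '[20,15,-10,0,30,25,-5,0,35,30,0,0,35,30,0,0,35,30,0,0,30,25,0,0,15,10,0,0,0,0,0,0,0,0,0,0]'
python3 - <<'E'
from bench import r, imaging
import cv2,numpy as np
a=imaging.grab_frame('top')[190:315,140:360,::-1]; b=imaging.grab_frame('scene')[140:265,300:520,::-1]
cv2.imwrite('pics/fin.png',cv2.resize(np.vstack([a,b]),None,fx=2.4,fy=2.4,interpolation=2))
E
```

```text
clock: 8.15
tool_pos: [0.2957, 0.37, 0.2426]
orientation: [-3.14, 0.0, 2.752]
force: [1.3, -1.3, -0.3]
grip_width: 0.7
gripper_force: 0.0
```

View pics/fin.png

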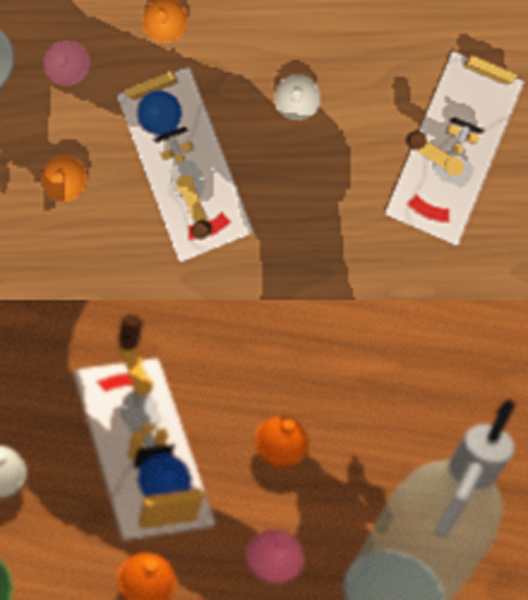

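The top half shows the knob over the red arc (202,229) and the blue mould (158,112) held upright between the pad and the jaw. The empty press's crank is where it was, and the siphon still stands. I'm handing in.

```bash
python3 -c "
from bench import r
print(r.close_job())"
```

```text
the job is handed in; nothing more can be done
None
```

The loaded press's crank is turned to about 2.4 rad and released, with its knob over the red arc and the blue mould clamped upright; nothing else was touched, and the job was handed in about 8 s in (no verdict was shown).

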